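Free a reference block from a seized clamp

ROBOT

A 6-joint arm with a two-finger parallel gripper is mounted at the origin on a cart in front of the work surface, level with it; the furniture and walls round the work are solid. World frame = base frame: x ahead of the robot, y to its left, z up, the work surface at z = 0. Lengths are in m, angles in rad, forces in N, time in s.
With the tool pointing down it reaches from about 0.375 to 0.9 m from the base axis. Payload 3.1 kg.
Tool frame: the origin (TCP) lies at the very end of the fingers, on their centre line; the grasp point (between the pads) lies 19 mm behind it; z points along the fingers, y is the line along which they close (so a half turn about z gives the same grasp; the last joint's range is limited). The gripper opens to 87 mm and grips with 3 to 60 N. Pads are 19 mm wide; open, the fingers measure 117 mm over their backs; the gripper's body (75 mm by 190 mm) begins 51 mm behind the grasp point.
Start: joints at [1.119, 0.527, 1.433, -0, 1.181, -0.178], TCP at [0.169, 0.602, 0.2] pointing down, gripper open.
Joint ranges: [-3.08, 3.08], [-0.75, 2.2], [0.22, 2.44], [-1.43, 4.57], [0, 2.65], [-2.85, 2.85]. Speed limits (rad/s): [2.79, 2.79, 3.14, 3.14, 3.14, 3.14].

INTERFACE

Orientations are given as a unit quaternion [x, y, z, w].
In Python, from rig import status, viewer, robot gives the robot as it stands.
- The arm moves only by the tool arm_command, never from a script. Its arguments are lists of equal length, an entry for each row: "delta_rot": the turn, a rotation vector about the tool's x, y, z in degrees, a list of three; "delta_pos": the shift along the tool's x, y, z in m, a list of three; "gripper": the closure, from -1 (fully open) to 1 (shut). In form: {"delta_rot": [[rx, ry, rz], ...], "delta_pos": [[dx, dy, dz], ...], "gripper": [gripper, ...]}. A call has 1 to 12 rows; each row is the pose to reach, as a shift and turn from the pose commanded when the call began, along the tool's axes at that moment; what a row does not reach only later rows make up. A row lasts 1/12 s, in which the tool goes at most 41.7 mm and 7.16 degrees, less where a joint would pass 70% of its speed; a pose out of reach is approached as far as the arm can. A call with a gripper value outside its range is refused whole. The fingers move at their own pace and stop on an object; "grip_force" is the grip in N (left out, the last holds). Time passes only in rows, so rows that repeat a pose let the fingers close. It gives the time, the measured TCP pose, the force, the opening and the grip force at its end, in the units of the state.
- status.get_obs(): the state, without advancing time (a new reading comes with each control period).
- viewer.camera(name): name is "side" or "top" or "wrist"; returns a dict with "pixels" (400x640x3 uint8, blue, green, red), "fx", "fy", "cx", "cy" (pixels), "pose" (4x4, takes a point from camera to world coordinates); the wrist camera has in their place "mount" (4x4, takes a point from camera to tool coordinates, whose origin is the TCP and whose axes are the flange's). Camera axes: x right, y down, z forward; pixel columns grow to the right and rows downward; lengths in m; the calibration is good to about 2 mm. A picture is of the moment at which its call begins: read the wrist's pose just before it. There is no depth.
- robot.hand_in(): hands the job in; it is judged then, once.
The state is a dict: "time": time; "q": joint angles; "joint_velocities": joint speeds; "joint_torque": joint torques, N m; "position": TCP position; "tool_rot": TCP orientation; "ft_force": force on the tool from outside, world axes, zero at the start; "moment": the same for the moment, N m; "grip_width": finger opening in m; "grip_force": force on a finger pad.
Only numpy, scipy, OpenCV 4.12 (cv2) and the standard library are available. Lean on these libraries where they do the work, as an engineer would, in place of code of your own. Each camera call takes 0.05 s, during which the arm holds its last target. There are 200 camera calls.

TASK

The clamp knob of the small fixture has seized and its jaw holds a steel hardness reference block. Break the knob loose with a firm counter-clockwise twist, wind it on all the way to its stop so that the jaw is fully open, then take the block out and lay it flat, without dropping it, centred on the small round rubber-topped rest in the tray. Leave the knob wound open and do not knock the other small parts about.

Things in the scene. Friction and masses are not known exactly. Their poses are not given: they have to be found in the camera images.
- fixture: Fixed clamp fixture on a dark steel base plate 160 x 50 x 10 mm. Origin: on the bench at its middle; x runs along it from the knob end to the block end, y across, z up. Knob axis at x = -42 mm, over a grey housing 46 x 46 mm with its top at z = 40 mm.
- block_seat (a point): Where the block is clamped: fixture x = +42 mm, centre of the top of a round steel table 40 mm wide, 20 mm above the bench; the block overhangs it by 9 mm. Two stop pins 9 mm thick, tops 39 mm above the bench, stand 27.5 mm farther along x at y = +-19 mm; the jaw is on the knob side. At both sides (+y, -y) the block's rim is free for fingers to reach down past it.
- knob_grip (a point): Grip point of the clamp knob, on its vertical axis, 64 mm above the bench. The knob is an upright black fluted cylinder 44 to 46 mm across, from 51 to 77 mm above the bench, with one short light index bar on top. Nothing of the fixture round it is higher than 43 mm. A light grip (under 20 N) slips; 30 N or more holds.
- clamp_knob (a joint): Turn of the knob, rad: 0 as found (clamped), growing counter-clockwise seen from above, end stop at 2.8 (fully open). It is seized at first: about 0.5 N m is needed, and until it gives with a snap at about 0.3 rad it springs back if let go. Beyond 0.5 rad it turns freely (under 0.1 N m) and stays where it is left. Most wrists need two or more grasps.
- jaw_lip (a point): Middle of the tip edge of the steel jaw's lip, top face, 42 mm above the bench. The jaw is 44 mm wide in y; its lip, 24 mm wide, hooks 5 mm over the top of the block's rim and keeps it down. Each rad of the knob draws the jaw 4 mm towards the knob, 11 mm in all.
- ref_block: Bare steel hardness reference block, a disc 58 mm in diameter and 15 mm thick, 0.31 kg; origin at the centre of its underside, z up. Found in the fixture, underside 20 mm above the bench, trapped until the knob is wound open. Best gripped by the rim across the fixture's y.
- rest_pad: Fixed round rest, aluminium with black rubber top, 48 mm in diameter, in the free half of the tray; origin at the centre of its underside, its top is 6 mm above that (9 mm above the bench).
- block_tray: Fixed grey steel tray, 155 mm (its x) by 205 mm (its y), floor 3 mm above the bench, thin walls 22 mm high; origin at the centre of its underside.
- wide_block: Bystander: wider steel reference block, disc 62 mm across, 11 mm thick, in the other half of the tray, about 115 mm from the rest; origin at its underside.
- rod_sample: Bystander: upright steel rod 18 mm thick, 42 mm high; origin at its underside.
- check_weight: Bystander: brass weight with knob, 30 mm across, 26 mm high; origin at its underside.
- loupe: Bystander: black stand loupe, 39 mm across, 32 mm high; origin at its underside.
- spot_anvil: Bystander: steel anvil, 39 mm across, 40 mm high, standing on its stem; origin at its underside.
- gear_sample: Bystander: small steel gear 45 mm across, 17 mm high; origin at its underside.
- block_d: Bystander: smaller steel disc 48 mm across, 10 mm thick; origin at its underside.
Things that resemble listed ones, but are neither listed nor needed, are in the scene too. What is shaped like the ref_block but purple or yellow is not meant.

How it is judged:
On the way, in this order (a step that is already met when the one before it is completed fails the run):
1. the knob is broken loose: turned more than 0.4 rad with the block still clamped in place (value of joint clamp_knob above 0.4 rad and distance of ref_block from where it was at the start of the episode below 0.01 m), for 0.1 s.
2. the knob is wound open, within 0.2 rad of its stop, with the block still in the fixture (value of joint clamp_knob above 2.6 rad and distance of ref_block from where it was at the start of the episode below 0.02 m), for 0.1 s.
3. the block is lifted out of the fixture in the gripper (height (world z) of ref_block above 0.04 m and contact force between the fingers and ref_block above 0.5 N), for 0.1 s.
4. the block is brought down on the rest (underside within 8 mm of it) while still held (horizontal distance between ref_block and rest_pad below 0.015 m and height (world z) of ref_block below 0.0175 m and contact force between the fingers and ref_block above 0.5 N), for 0.02 s.
At the end, for the whole second after the job is handed in: The reference block lies flat and at rest on the rest in the tray, its centre within 15 mm of the rest's, and the knob is still wound open (over 2.5 rad of 2.8) (horizontal distance between ref_block and rest_pad below 0.015 m and height (world z) of ref_block between 0.007 and 0.0115 m and angle between ref_block's own z axis and vertical below 0.1 rad and linear speed of ref_block below 0.02 m/s and value of joint clamp_knob above 2.5 rad); the robot touches nothing.
It fails at once if a bystander is knocked more than 30 mm away (distance of any of rod_sample, check_weight, loupe, spot_anvil, gear_sample, block_d, wide_block from where it was at the start of the episode above 0.03 m).
It fails at once if the block is pulled out of the clamp before the knob is wound open (value of joint clamp_knob below 1 rad and distance of ref_block from where it was at the start of the episode above 0.02 m).
It also fails if it takes over 61 s, if anything falls off the work surface, if the arm or the gripper's body presses on something with over 40 N, if the wrist force passes 120 N, or if a joint passes its speed limit or range.

## Working session

There is one attempt and no reset: what is moved stays moved. The work goes in short steps, Python scripts to look and compute and a tool call to move; the robot and the scene stay as the last step left them, time stands still between calls to the robot, and variables do not carry over. Pictures are saved under pics/ and viewed, at most 10 in all, crops included, and the job is handed in when it is done.

Besides the shell and the picture viewer there is one more tool, called after "Request:" in YAML: its name, and indented under it one key for each argument. arm_command: Moves the arm, as the interface text tells. Its arguments: {"type":"object","properties":{"delta_rot":{"type":"array","items":{"type":"array","items":{"type":"number"}}},"delta_pos":{"type":"array","items":{"type":"array","items":{"type":"number"}}},"gripper":{"type":"array","items":{"type":"number"}},"grip_force":{"type":"number"}},"required":["delta_rot","delta_pos","gripper"]}

```bash
mkdir -p pics
cat > h.py <<'E'
import numpy as np, cv2
from rig import status, viewer, robot
from scipy.spatial.transform import Rotation as R
def cam(n):
    o=status.get_obs(); c=viewer.camera(n)
    if 'pose' in c: T=np.array(c['pose'])
    else:
        W=np.eye(4); W[:3,:3]=R.from_quat(o['tool_rot']).as_matrix(); W[:3,3]=o['position']; T=W@np.array(c['mount'])
    return c,T,np.array(c['pixels'],np.uint8).copy()
def ray(c,T,u,v,z):
    d=T[:3,:3]@np.array([(u-c['cx'])/c['fx'],(v-c['cy'])/c['fy'],1]); p=T[:3,3]
    return p+d*(z-p[2])/d[2]
E
python3 - <<'E'
from h import *
o=status.get_obs(); print({k:np.round(v,3) for k,v in o.items()})
for n in('top','side'):
    c,T,i=cam(n); cv2.imwrite(f'pics/{n}0.png',i); print(n,c['fx'],c['cx'],c['cy'],T.round(3).tolist())
E
```

```text
{'time': np.float64(0.0), 'q': array([ 1.119,  0.528,  1.434, -0.   ,  1.181, -0.178]), 'joint_velocities': array([ 0.   , -0.002, -0.001,  0.002,  0.002, -0.   ]), 'joint_torque': array([ 1.0000e-03, -4.4004e+01, -1.7660e+01,  6.3000e-02,  5.8000e-02,
       -0.0000e+00]), 'position': array([0.169, 0.601, 0.199]), 'tool_rot': array([ 0.136,  0.991, -0.001, -0.   ]), 'ft_force': array([0.258, 0.334, 0.558]), 'moment': array([-0.034,  0.055, -0.017]), 'grip_force': np.float64(0.0), 'grip_width': np.float64(0.087)}
top 504.1211875380273 324.75274565969636 202.68444148982994 [[-0.015, -0.985, 0.17, 0.278], [-1.0, 0.016, 0.004, -0.239], [-0.007, -0.17, -0.985, 1.123], [0.0, 0.0, 0.0, 1.0]]
side 471.48123203754983 319.8643475614305 200.7095489000241 [[-0.988, -0.082, 0.134, 0.358], [-0.155, 0.369, -0.917, 0.602], [0.026, -0.926, -0.377, 0.409], [0.0, 0.0, 0.0, 1.0]]
```

View pics/top0.png

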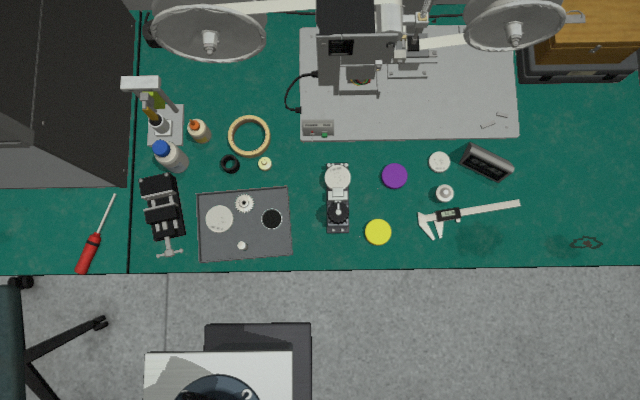

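View pics/side0.png

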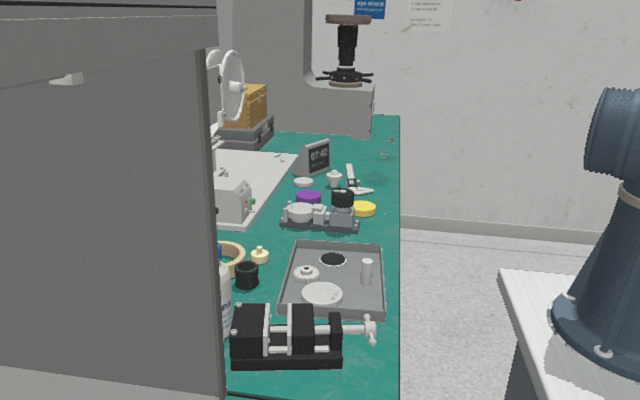

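The top view shows the fixture upright at (338,198), with the knob at (338,212) and the block at (337,177). The tray is at (243,224), with the rest at (271,218). A large cabinet stands at the left (0–130, 0–185), between the arm's start and the work. The side view confirms this layout, with the cabinet on the left nearest the camera.

Run:
```python
from h import *
c,T,i=cam('top')
for n,u,v,z in [('knob',338,212,.077),('block',337,177,.035),('rest',271,218,.009),('wide',219,219,.014),('gear',244,203,.02),('rod',242,246,.03),('tray c',198,192,.022),('tray',289,187,.022),('tray',293,257,.022),('tray',200,262,.022),('fixbot',338,232,.01),('fixtop',337,164,.01),('cab',128,187,0),('cab',128,187,.4),('cab0',0,187,0),('yellow',378,232,.015),('purple',394,176,.015),('vise',180,250,.05),('bluecap',163,148,.1),('stand',140,85,.15),('press',320,95,.2),('wheel',205,60,.3),('edge',300,270,0)]:
    print(n,ray(c,T,u,v,z).round(3))
c2,T2,i2=cam('side')
Ti=np.linalg.inv(T2)
for p in [(.45,.3,0),(.4,.15,.0),(.3,.3,.1),(.4,.3,.3)]:
    q=Ti@np.array([*p,1]); print(p,(q[:2]/q[2]*c2['fx']+[c2['cx'],c2['cy']]).round(0),q[2].round(2))
cv2.imwrite('pics/z1.png',cv2.resize(i[130:270,130:460],None,fx=2.4,fy=2.4,interpolation=cv2.INTER_CUBIC))
```

```text
knob [ 0.439 -0.263  0.077]
block [ 0.523 -0.263  0.035]
rest [ 0.438 -0.115  0.009]
wide [0.437 0.001 0.014]
gear [ 0.471 -0.056  0.02 ]
rod [ 0.375 -0.054  0.03 ]
tray c [0.497 0.047 0.022]
tray [ 0.505 -0.156  0.022]
tray [ 0.35  -0.164  0.022]
tray [0.342 0.038 0.022]
fixbot [ 0.404 -0.264  0.01 ]
fixtop [ 0.559 -0.264  0.01 ]
cab [0.516 0.213 0.   ]
cab [0.431 0.052 0.4  ]
cab0 [0.521 0.506 0.   ]
yellow [ 0.402 -0.352  0.015]
purple [ 0.528 -0.392  0.015]
vise [0.366 0.074 0.05 ]
bluecap [0.577 0.103 0.1  ]
stand [0.697 0.139 0.15 ]
press [ 0.649 -0.23   0.2  ]
wheel [ 0.676 -0.031  0.3  ]
edge [ 0.322 -0.178  0.   ]
(0.45, 0.3, 0) [261. 477.] 0.44
(0.4, 0.15, 0.0) [334. 372.] 0.57
(0.3, 0.3, 0.1) [437. 420.] 0.39
(0.4, 0.3, 0.3) [323. 180.] 0.32
```

View pics/z1.png

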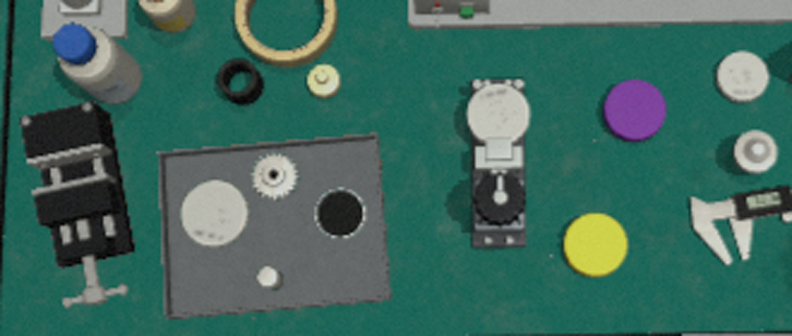

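Request:
arm_command:
  delta_rot:
    - [0,0,7]
    - [0,0,14]
    - [0,0,21]
    - [0,0,28]
    - [0,0,35]
    - [0,0,42]
    - [0,0,49]
    - [0,0,56]
    - [0,0,63]
    - [0,0,70]
    - [0,0,77]
    - [0,0,84]
  delta_pos:
    - [0,-0.02,0]
    - [0,-0.055,0]
    - [0,-0.09,0]
    - [0,-0.125,0]
    - [0,-0.16,0]
    - [0,-0.185,0]
    - [0,-0.185,0]
    - [0,-0.185,0]
    - [0,-0.185,0]
    - [0,-0.185,0]
    - [0,-0.185,0]
    - [0,-0.185,0]
  gripper: [-1,-1,-1,-1,-1,-1,-1,-1,-1,-1,-1,-1]

```text
time: 1.2
position: [0.1189, 0.4235, 0.2002]
tool_rot: [0.766, 0.643, -0.0, -0.0]
ft_force: [-0.7, -0.6, 0.7]
grip_width: 0.0872
grip_force: 0.0
```

```bash
cat >> h.py <<'E'
def rel(tgt,yaw):
    "tool-frame shift to each tgt (N,3) and z-turn (deg) to y-axis heading yaw (deg)"
    o=status.get_obs(); M=R.from_quat(o['tool_rot']).as_matrix()
    ya=np.degrees(np.arctan2(M[1,1],M[0,1]))
    print('t',o['time'].round(2),'pos',o['position'].round(4),'yawy',ya.round(1),'q',o['q'].round(2),'F',o['ft_force'].round(1))
    print('shift',((np.atleast_2d(tgt)-o['position'])@M).round(4).tolist(),'turn',(-(np.array(yaw)-ya)).round(1))
E
python3 - <<'E'
from h import *
P=[[.44*np.cos(np.radians(a)),.44*np.sin(np.radians(a)),.2] for a in (57,39,21,4,-14,-31)]+[[.439,-.263,.2]]
rel(P,-122.6)
E
```

```text
Traceback (most recent call last):
  File "h.py", line 17, in rel
    print('t',o['time'].round(2),'pos',o['position'].round(4),'yawy',ya.round(1),'q',o['q'].round(2),'F',o['ft_force'].round(1))
              ^^^^^^^^^^^^^^^
AttributeError: 'float' object has no attribute 'round'
```

```bash
sed -i "s/o\['time'\].round(2)/o['time']/; s/=status.get_obs(); M/={k:np.array(v) for k,v in status.get_obs().items()}; M/" h.py
python3 - <<'E'
from h import *
P=[[.44*np.cos(np.radians(a)),.44*np.sin(np.radians(a)),.2] for a in (57,39,21,4,-14,-31)]+[[.439,-.263,.2]]
rel(P,-122.6)
E
```

```text
t 1.2 pos [0.1189 0.4235 0.2002] yawy -10.0 q [1.04 0.28 1.88 0.   0.99 1.22] F [-0.7 -0.6  0.7]
shift [[-0.0326, 0.1284, 0.0002], [-0.1055, 0.2452, 0.0002], [-0.2109, 0.3337, 0.0002], [-0.331, 0.3836, 0.0002], [-0.4681, 0.3957, 0.0002], [-0.5951, 0.3676, 0.0002], [-0.6202, 0.4349, 0.0002]] turn 112.6
```

Request:
arm_command:
  delta_rot:
    - [0,0,5]
    - [0,0,10]
    - [0,0,15]
    - [0,0,20]
    - [0,0,25]
    - [0,0,30]
    - [0,0,35]
    - [0,0,40]
    - [0,0,45]
    - [0,0,50]
    - [0,0,55]
    - [0,0,60]
  delta_pos:
    - [-0.006,0.032,0]
    - [-0.013,0.064,0]
    - [-0.022,0.096,0]
    - [-0.033,0.128,0]
    - [-0.05,0.158,0]
    - [-0.068,0.187,0]
    - [-0.086,0.216,0]
    - [-0.1055,0.245,0]
    - [-0.13,0.268,0]
    - [-0.157,0.29,0]
    - [-0.184,0.312,0]
    - [-0.211,0.334,0]
  gripper: [-1,-1,-1,-1,-1,-1,-1,-1,-1,-1,-1,-1]

```text
time: 2.2
position: [0.4132, 0.1578, 0.2002]
tool_rot: [0.985, 0.174, 0.0, -0.0]
ft_force: [0.3, 0.7, 0.0]
grip_width: 0.0869
grip_force: 0.0
```

Run:
```python
from h import *
P=[[.44*np.cos(np.radians(a)),.44*np.sin(np.radians(a)),.2] for a in (4,-14,-31)]+[[.439,-.263,.2],[.40,-.263,.2]]
rel(P,-122.6)
```

```text
t 2.2 pos [0.4132 0.1578 0.2002] yawy -69.9 q [0.11 0.28 1.87 0.   0.99 1.33] F [0.3 0.7 0. ]
shift [[-0.0195, 0.1283, 0.0002], [-0.0778, 0.253, 0.0001], [-0.1657, 0.3488, 0.0001], [-0.1201, 0.4042, 0.0001], [-0.1568, 0.3908, 0.0001]] turn 52.7
```

Request:
arm_command:
  delta_rot:
    - [0,0,5]
    - [0,0,10]
    - [0,0,15]
    - [0,0,20]
    - [0,0,25]
    - [0,0,30]
    - [0,0,35]
    - [0,0,40]
    - [0,0,45]
    - [0,0,50]
    - [0,0,53]
    - [0,0,53]
  delta_pos:
    - [-0.006,0.036,0]
    - [-0.012,0.072,0]
    - [-0.018,0.108,0]
    - [-0.026,0.144,0]
    - [-0.036,0.18,0]
    - [-0.047,0.216,0]
    - [-0.06,0.252,0]
    - [-0.074,0.286,0]
    - [-0.088,0.32,0]
    - [-0.102,0.354,0]
    - [-0.114,0.387,0]
    - [-0.12,0.404,0]
  gripper: [-1,-1,-1,-1,-1,-1,-1,-1,-1,-1,-1,-1]

```text
time: 3.2
position: [0.4406, -0.2658, 0.2003]
tool_rot: [0.959, -0.284, 0.001, 0.001]
ft_force: [0.1, -0.4, 0.2]
grip_width: 0.087
grip_force: 0.0
```

Run:
```python
from h import *
rel([.439,-.263,.2],-122.6)
c,T,i=cam('wrist'); cv2.imwrite('pics/w1.png',i); print(T.round(3).tolist(),c['fx'])
```

```text
t 3.2 pos [ 0.4406 -0.2658  0.2003] yawy -123.0 q [-0.76  0.38  1.71 -0.    1.05  1.39] F [ 0.1 -0.4  0.2]
shift [[-0.0029, -0.0014, 0.0003]] turn -0.4
[[-0.544, -0.814, -0.203, 0.495], [-0.839, 0.528, 0.13, -0.301], [0.002, 0.241, -0.971, 0.385], [0.0, 0.0, 0.0, 1.0]] 322.20231336821087
```

View pics/w1.png

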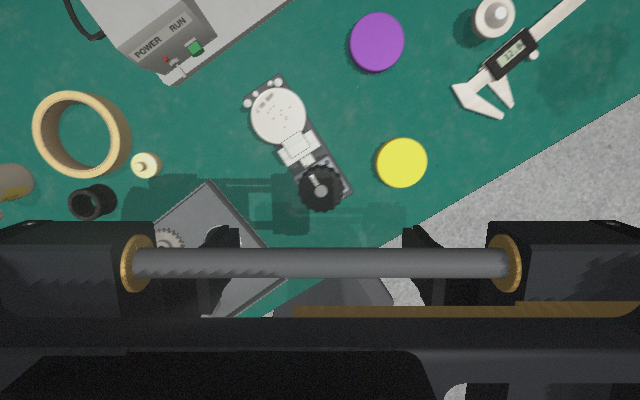

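The wrist view shows the knob at about (320,189), the block at (278,116), and the jaw between them. The fixture is unobstructed.

```bash
cat > m.py <<'E'
from h import *
def meas(n,uv,z,cond,r):
    c,T,i=cam(n); hsv=cv2.cvtColor(i,cv2.COLOR_BGR2HSV)
    m=cond(hsv).astype(np.uint8)*255
    k=np.zeros_like(m); cv2.circle(k,uv,r,255,-1); m&=k
    m=cv2.morphologyEx(m,cv2.MORPH_OPEN,np.ones((3,3)))
    cs,_=cv2.findContours(m,cv2.RETR_EXTERNAL,cv2.CHAIN_APPROX_NONE)
    h=cv2.convexHull(max(cs,key=cv2.contourArea))
    W=np.array([ray(c,T,u,v,z)[:2] for u,v in h[:,0].astype(float)+0.0],np.float32)
    (x,y),rad=cv2.minEnclosingCircle(W); e=cv2.fitEllipse(W) if len(W)>5 else None
    print(n,uv,'circle',round(x,4),round(y,4),'r',round(rad,4),'ell',np.round(e[0],4),np.round(e[1],4))
white=lambda h:(h[...,1]<45)&(h[...,2]>150)
dark=lambda h:(h[...,2]<60)
E
python3 - <<'E'
from m import *
meas('wrist',(278,116),.035,white,36)
meas('top',(337,177),.035,white,16)
meas('wrist',(320,190),.077,dark,24)
meas('top',(338,212),.077,dark,13)
meas('top',(271,218),.009,dark,13)
c,T,i=cam('wrist')
print([ray(c,T,u,v,z).round(4).tolist() for u,v,z in [(250,103,.039),(277,82,.039),(320,191,.077)]])
E
```

```text
wrist (278, 116) circle 0.5204 -0.2681 r 0.0364 ell [ 0.5184 -0.2649] [0.0563 0.0715]Traceback (most recent call last):
  File "<stdin>", line 3, in <module>
  File "m.py", line 8, in meas
    h=cv2.convexHull(max(cs,key=cv2.contourArea))
                     ~~~^^^^^^^^^^^^^^^^^^^^^^^^
ValueError: max() iterable argument is empty
```

Run:
```python
from m import *
meas('wrist',(320,190),.077,dark,24)
meas('wrist',(276,113),.035,white,30)
c,T,i=cam('wrist')
print([ray(c,T,u,v,z).round(4).tolist() for u,v,z in [(250,103,.039),(277,82,.039),(320,191,.077)]])
cv2.imwrite('pics/w2.png',cv2.resize(i[70:220,230:370],None,fx=4,fy=4,interpolation=cv2.INTER_CUBIC))
```

```text
wrist (320, 190) circle 0.436 -0.257 r 0.0211 ell [ 0.4376 -0.259 ] [0.0354 0.0425]
wrist (276, 113) circle 0.5224 -0.2603 r 0.0304 ell [ 0.5219 -0.2628] [0.0544 0.0593]
[[0.5451, -0.242, 0.039], [0.547, -0.2769, 0.039], [0.4357, -0.2572, 0.077]]
```

View pics/w2.png

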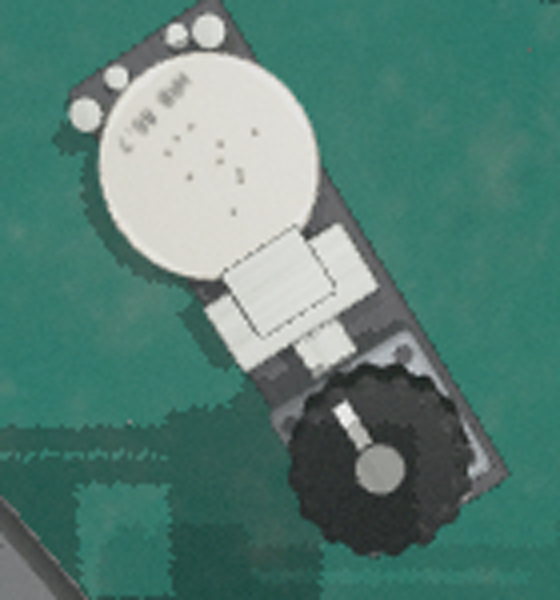

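The crop shows the knob hub at full-image pixel (325,187), the block top centred at (282.5,111.5), and the stop pins at (251,99) and (282,77.5).

Run:
```python
from m import *
c,T,i=cam('wrist')
p=[ray(c,T,u,v,z).round(4) for u,v,z in [(325,187,.078),(282.5,111.3,.035),(251.2,98.8,.039),(282,77.5,.039)]]
print(p, (p[2]+p[3])/2)
k=p[0];b=p[1]; print('len',np.hypot(*(b-k)[:2]),'dir',np.degrees(np.arctan2(b[1]-k[1],b[0]-k[0])))
rel([[*k[:2],.12],[*k[:2],.046]],-122.6)
```

```text
[array([ 0.4367, -0.2633,  0.078 ]), array([ 0.5208, -0.2647,  0.035 ]), array([ 0.548, -0.245,  0.039]), array([ 0.548 , -0.2831,  0.039 ])] [ 0.548   -0.26405  0.039  ]
len 0.08411165198710586 dir -0.9537060995451054
t 3.55 pos [ 0.44   -0.2594  0.2   ] yawy -122.6 q [-0.75  0.38  1.71  0.    1.05  1.39] F [-0.5  0.6  0. ]
shift [[-0.0006, 0.0051, 0.08], [-0.0005, 0.0052, 0.154]] turn 0.0
```

Request:
arm_command:
  delta_rot:
    - [0,0,0]
    - [0,0,0]
    - [0,0,0]
    - [0,0,0]
    - [0,0,0]
    - [0,0,0]
    - [0,0,0]
    - [0,0,0]
    - [0,0,0]
    - [0,0,0]
    - [0,0,0]
    - [0,0,0]
  delta_pos:
    - [0,0.003,0.03]
    - [0,0.005,0.06]
    - [0,0.005,0.09]
    - [0,0.005,0.115]
    - [0,0.005,0.135]
    - [0,0.005,0.147]
    - [0,0.005,0.154]
    - [0,0.005,0.154]
    - [0,0.005,0.154]
    - [0,0.005,0.154]
    - [0,0.005,0.154]
    - [0,0.005,0.154]
  gripper: [-1,-1,-1,-1,-1,-1,-1,-1,0,0.5,1,1]
  grip_force: 50

```text
time: 4.55
position: [0.4382, -0.2657, 0.0471]
tool_rot: [0.96, -0.281, 0.001, 0.0]
ft_force: [-0.3, -0.1, 0.6]
grip_width: 0.0678
grip_force: 0.0
```

Request:
arm_command:
  delta_rot:
    - [0,0,0]
    - [0,0,0]
    - [0,0,0]
    - [0,0,0]
    - [0,0,0]
    - [0,0,0]
  delta_pos:
    - [0,0,0]
    - [0,0,0]
    - [0,0,0]
    - [0,0,0]
    - [0,0,0]
    - [0,0,0]
  gripper: [1,1,1,1,1,1]

```text
time: 5.05
position: [0.4386, -0.2639, 0.0464]
tool_rot: [0.959, -0.282, 0.001, -0.001]
ft_force: [4.1, 5.1, 3.3]
grip_width: 0.0422
grip_force: 50.0
```

Request:
arm_command:
  delta_rot:
    - [0,0,-5]
    - [0,0,-10]
    - [0,0,-15]
    - [0,0,-20]
    - [0,0,-25]
    - [0,0,-30]
    - [0,0,-35]
    - [0,0,-40]
    - [0,0,-45]
    - [0,0,-50]
    - [0,0,-55]
    - [0,0,-60]
  delta_pos:
    - [0,0,0]
    - [0,0,0]
    - [0,0,0]
    - [0,0,0]
    - [0,0,0]
    - [0,0,0]
    - [0,0,0]
    - [0,0,0]
    - [0,0,0]
    - [0,0,0]
    - [0,0,0]
    - [0,0,0]
  gripper: [1,1,1,1,1,1,1,1,1,1,1,1]

```text
time: 6.05
position: [0.4386, -0.2636, 0.0464]
tool_rot: [0.971, 0.237, 0.001, -0.001]
ft_force: [4.8, 7.2, 2.9]
grip_width: 0.0425
grip_force: 50.0
```

Run:
```python
from m import *
rel([.4367,-.2633,.046],0)
print(status.get_obs()['moment'])
c,T,i=cam('wrist')
cv2.imwrite('pics/w3.png',i)
```

```text
t 6.05 pos [ 0.4386 -0.2636  0.0464] yawy -62.6 q [-0.76  0.62  1.84  0.    0.68  0.33] F [4.8 7.2 2.9]
shift [[-0.0016, -0.0011, 0.0004]] turn -62.6
[ 1.00862222 -0.72731719 -0.02038577]
```

View pics/w3.png

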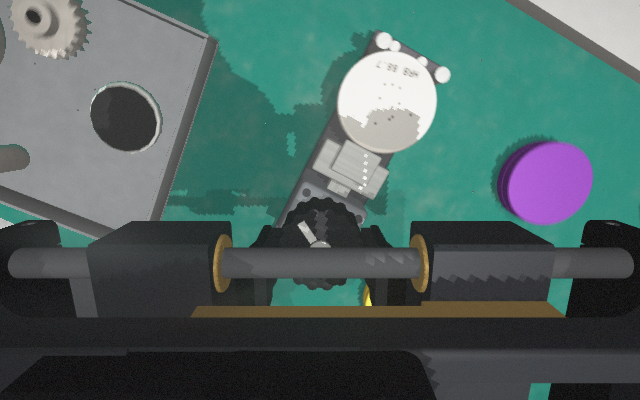

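The index bar now points up-left at (303,228)→(320,248), about 60° counter-clockwise of the fixture axis. The knob turned with the grip, so it has broken loose.

Request:
arm_command:
  delta_rot:
    - [0,0,-6]
    - [0,0,-12]
    - [0,0,-18]
    - [0,0,-24]
    - [0,0,-30]
    - [0,0,-36]
    - [0,0,-42]
    - [0,0,-48]
    - [0,0,-54]
    - [0,0,-60]
    - [0,0,-66]
    - [0,0,-72]
  delta_pos:
    - [0,0,0]
    - [0,0,0]
    - [0,0,0]
    - [0,0,0]
    - [0,0,0]
    - [0,0,0]
    - [0,0,0]
    - [0,0,0]
    - [0,0,0]
    - [0,0,0]
    - [0,0,0]
    - [0,0,0]
  gripper: [1,1,1,1,1,1,1,1,1,1,1,1]

```text
time: 7.1
position: [0.4382, -0.2632, 0.0464]
tool_rot: [0.646, 0.763, 0.002, -0.001]
ft_force: [3.4, 6.2, 4.0]
grip_width: 0.0422
grip_force: 50.0
```

Request:
arm_command:
  delta_rot:
    - [0,0,-6]
    - [0,0,-12]
    - [0,0,-17]
    - [0,0,-22]
    - [0,0,-25]
    - [0,0,-28]
    - [0,0,-28]
  delta_pos:
    - [0,0,0]
    - [0,0,0]
    - [0,0,0]
    - [0,0,0]
    - [0,0,0]
    - [0,0,0]
    - [0,0,0]
  gripper: [1,1,1,1,1,1,1]

```text
time: 7.68
position: [0.438, -0.2632, 0.0464]
tool_rot: [0.444, 0.896, 0.002, -0.001]
ft_force: [3.0, 6.6, 3.9]
grip_width: 0.0425
grip_force: 50.0
```

Run:
```python
from m import *
rel([.4367,-.2633,.046],0)
print(status.get_obs()['moment'])
```

```text
t 7.6833 pos [ 0.438  -0.2632  0.0464] yawy 37.3 q [-0.76  0.62  1.84  0.    0.68 -1.42] F [3.  6.6 3.9]
shift [[0.0007, -0.0011, 0.0004]] turn 37.3
[ 1.11638138 -0.69494359  0.02217322]
```

Request:
arm_command:
  delta_rot:
    - [0,0,-3]
    - [0,0,-6]
    - [0,0,-8]
    - [0,0,-8]
  delta_pos:
    - [0,0,0]
    - [0,0,0]
    - [0,0,0]
    - [0,0,0]
  gripper: [1,1,1,1]

```text
time: 8.02
position: [0.4395, -0.2647, 0.0464]
tool_rot: [0.383, 0.924, 0.002, 0.002]
ft_force: [5.8, 4.6, -0.3]
grip_width: 0.0425
grip_force: 50.0
```

Run:
```python
from m import *
rel([.4367,-.2633,.046],0)
print(status.get_obs()['moment'])
c,T,i=cam('wrist')
cv2.imwrite('pics/w4.png',i)
```

```text
t 8.0167 pos [ 0.4395 -0.2647  0.0464] yawy 45.0 q [-0.76  0.62  1.84  0.01  0.67 -1.55] F [ 5.8  4.6 -0.3]
shift [[0.003, -0.001, 0.0004]] turn 45.0
[ 0.76766008 -1.00687303 -0.81275608]
```

View pics/w4.png

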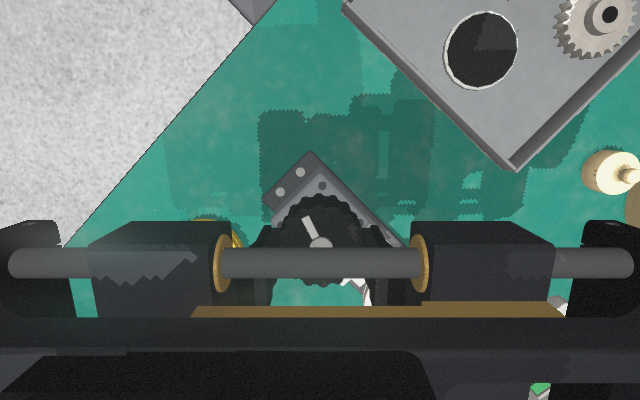

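The bar sits the same way in the gripper as before, at (307,218)→(320,245), so the knob hasn't slipped. The −0.8 N m moment means it is at its stop. I'll unload slightly, release and rise.

Request:
arm_command:
  delta_rot:
    - [0,0,3]
    - [0,0,4]
    - [0,0,4]
    - [0,0,4]
    - [0,0,4]
    - [0,0,4]
    - [0,0,4]
    - [0,0,4]
    - [0,0,4]
    - [0,0,4]
    - [0,0,4]
    - [0,0,4]
  delta_pos:
    - [0,0,0]
    - [0,0,0]
    - [0,0,0]
    - [0,0,0]
    - [0,0,0]
    - [0,0,0]
    - [0,0,0]
    - [0,0,-0.02]
    - [0,0,-0.05]
    - [0,0,-0.09]
    - [0,0,-0.13]
    - [0,0,-0.154]
  gripper: [1,1,-1,-1,-1,-1,-1,-1,-1,-1,-1,-1]

```text
time: 9.07
position: [0.4386, -0.2664, 0.2039]
tool_rot: [0.412, 0.911, -0.001, 0.002]
ft_force: [0.6, -0.2, 0.1]
grip_width: 0.0868
grip_force: 0.0
```

Run:
```python
from m import *
rel([[.46,-.2645,.20]],[90,-90])
```

```text
t 9.0667 pos [ 0.4386 -0.2664  0.2039] yawy 41.3 q [-0.76  0.37  1.71 -0.    1.06 -1.48] F [ 0.6 -0.2  0.1]
shift [[-0.0127, 0.0174, 0.0039]] turn [-48.7 131.3]
```

Request:
arm_command:
  delta_rot:
    - [0,0,7]
    - [0,0,14]
    - [0,0,21]
    - [0,0,28]
    - [0,0,35]
    - [0,0,42]
    - [0,0,49]
    - [0,0,56]
    - [0,0,63]
    - [0,0,70]
    - [0,0,77]
    - [0,0,84]
  delta_pos:
    - [0,0,0]
    - [0,0,0]
    - [0,0,0]
    - [0,0,0]
    - [0,0,0]
    - [0,0,0]
    - [0,0,0]
    - [0,0,0]
    - [0,0,0]
    - [0,0,0]
    - [0,0,0]
    - [0,0,0]
  gripper: [-1,-1,-1,-1,-1,-1,-1,-1,-1,-1,-1,-1]

```text
time: 10.07
position: [0.4372, -0.2652, 0.2]
tool_rot: [0.917, 0.398, -0.0, -0.0]
ft_force: [0.5, 0.1, -0.8]
grip_width: 0.0871
grip_force: 0.0
```

Request:
arm_command:
  delta_rot:
    - [0,0,7]
    - [0,0,14]
    - [0,0,21]
    - [0,0,28]
    - [0,0,35]
    - [0,0,42]
    - [0,0,47]
    - [0,0,47]
    - [0,0,47]
  delta_pos:
    - [0,0,0]
    - [0,0,0]
    - [0,0,0]
    - [0,0,0]
    - [0,0,0]
    - [0,0,0]
    - [0,0,0]
    - [0,0,0]
    - [0,0,0]
  gripper: [-1,-1,-1,-1,-1,-1,-1,-1,-1]

```text
time: 10.82
position: [0.4373, -0.2653, 0.2]
tool_rot: [1.0, 0.004, -0.0, -0.0]
ft_force: [-0.1, -0.9, 0.9]
grip_width: 0.0867
grip_force: 0.0
```

Run:
```python
from m import *
rel([[.5208,-.2645,.2],[.5208,-.2645,.019]],-90.5)
c,T,i=cam('wrist')
cv2.imwrite('pics/w5.png',cv2.resize(i[0:230,200:480],None,fx=2.5,fy=2.5,interpolation=cv2.INTER_CUBIC))
```

```text
t 10.8167 pos [ 0.4373 -0.2653  0.2   ] yawy -89.6 q [-0.76  0.38  1.71 -0.    1.05  0.8 ] F [-0.1 -0.9  0.9]
shift [[0.0835, -0.0001, -0.0], [0.0836, -0.0001, 0.181]] turn 0.9
```

View pics/w5.png

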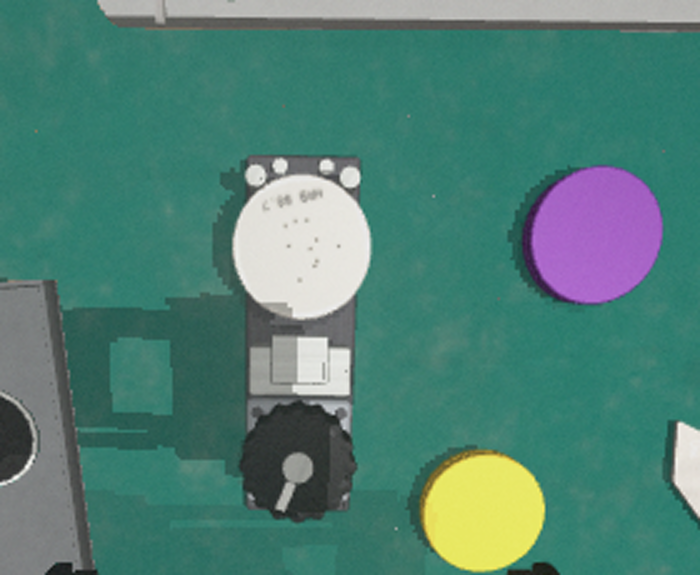

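The jaw is drawn back clear of the block, and the knob index points away from the block. The block is centred at full-image pixel (320.8,98.4) and hasn't moved.

Run:
```python
from m import *
c,T,i=cam('wrist')
b=ray(c,T,320.8,98.4,.035); print(b)
rel([[*b[:2],.019]],-90)
```

```text
[ 0.5214398  -0.26470653  0.035     ]
t 10.9167 pos [ 0.4375 -0.2653  0.2001] yawy -89.6 q [-0.76  0.38  1.71 -0.    1.05  0.8 ] F [-0.5 -0.6 -0.5]
shift [[0.084, 0.0, 0.1811]] turn 0.4
```

Request:
arm_command:
  delta_rot:
    - [0,0,0]
    - [0,0,0]
    - [0,0,0]
    - [0,0,0]
    - [0,0,0]
    - [0,0,0]
    - [0,0,0]
    - [0,0,0]
    - [0,0,0]
    - [0,0,0]
    - [0,0,0]
    - [0,0,0]
  delta_pos:
    - [0.03,0,0]
    - [0.06,0,0]
    - [0.084,0,0.02]
    - [0.084,0,0.05]
    - [0.084,0,0.08]
    - [0.084,0,0.11]
    - [0.084,0,0.135]
    - [0.084,0,0.155]
    - [0.084,0,0.17]
    - [0.084,0,0.178]
    - [0.084,0,0.181]
    - [0.084,0,0.181]
  gripper: [-1,-1,-1,-1,-1,-1,-1,-1,-1,-1,-1,-1]
  grip_force: 35

```text
time: 11.92
position: [0.5215, -0.2648, 0.0188]
tool_rot: [1.0, 0.003, -0.0, -0.0]
ft_force: [-0.5, 0.3, 1.0]
grip_width: 0.0872
grip_force: 0.0
```

Request:
arm_command:
  delta_rot:
    - [0,0,0]
    - [0,0,0]
    - [0,0,0]
    - [0,0,0]
    - [0,0,0]
    - [0,0,0]
    - [0,0,0]
    - [0,0,0]
    - [0,0,0]
    - [0,0,0]
  delta_pos:
    - [0,0,0]
    - [0,0,0]
    - [0,0,0]
    - [0,0,0]
    - [0,0,0]
    - [0,0,0]
    - [0,0,0]
    - [0,0,0]
    - [0,0,0]
    - [0,0,0]
  gripper: [-0.8,-0.6,-0.4,-0.2,0,1,1,1,1,1]

```text
time: 12.75
position: [0.5216, -0.2649, 0.0191]
tool_rot: [1.0, 0.003, -0.0, -0.0]
ft_force: [0.8, -0.2, -0.4]
grip_width: 0.0286
grip_force: 0.0
```

Run:
```python
from m import *
rel([[.5214,-.2647,.12]],0)
```

```text
t 12.75 pos [ 0.5216 -0.2649  0.0191] yawy -89.7 q [-0.66  0.73  1.66 -0.    0.75  0.9 ] F [ 0.8 -0.2 -0.4]
shift [[-0.0002, -0.0002, -0.1009]] turn -89.7
```

The opening of 28.6 mm is too small for a 58 mm block, so I'll look before doing anything else.

Run:
```python
from m import *
o=status.get_obs(); print(o['grip_width'],o['grip_force'])
c,T,i=cam('wrist'); a=cv2.resize(i,(480,300)); c,T,j=cam('side'); b=cv2.resize(j[150:270,230:430],(500,300),interpolation=cv2.INTER_CUBIC)
cv2.imwrite('pics/w6.png',np.vstack([cv2.copyMakeBorder(a,0,0,0,20,0),b]))
```

```text
0.02855539262566738 0.0
```

View pics/w6.png

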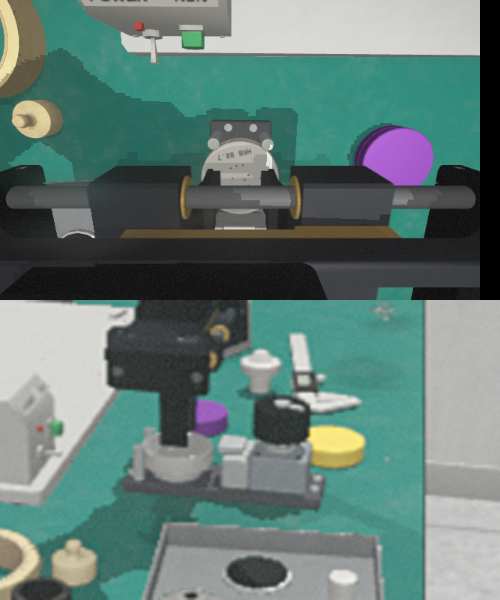

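The wrist half shows the block still in its seat, with the fingers at (210,200) and (285,200) of the half-size view. In the side half, the finger's dark bar ends at the block's top face, near (178,445). I'll check numerically where the fingertips appear compared with where they should be.

Run:
```python
from m import *
c,T,i=cam('side'); Ti=np.linalg.inv(T)
def pr(p): q=Ti@np.array([*p,1]); return (q[:2]/q[2]*c['fx']+[c['cx'],c['cy']]).round(1).tolist()
for dy in(.0143,.025,.029,-.0143):
  for z in (.019,.035,.05): print(dy,z,pr((.5216,-.2649+dy,z)))
g=cv2.cvtColor(i,cv2.COLOR_BGR2GRAY)
print(g[190:232:2,284:324:2])
```

```text
0.0143 0.019 [300.1, 217.3]
0.0143 0.035 [300.2, 210.0]
0.0143 0.05 [300.2, 203.1]
0.025 0.019 [299.0, 219.4]
0.025 0.035 [299.1, 212.1]
0.025 0.05 [299.2, 205.1]
0.029 0.019 [298.6, 220.2]
0.029 0.035 [298.7, 212.9]
0.029 0.05 [298.8, 205.8]
-0.0143 0.019 [302.7, 211.7]
-0.0143 0.035 [302.8, 204.6]
-0.0143 0.05 [302.9, 197.8]
[[128 127 126 128 129  68  50  47  48  47  50  53  93 134 132 133 133 130
  128 130]
 [129 128 128 130 132  68  46  51  50  53  52  57  93 126 123 125 123 128
  134 129]
 [128 126 125 126 129  74  46  50  52  49  49  55  95 127 127 122 126 125
  125 129]
 [131 125 129 128 131  79  46  52  49  53  45  55  92 123 129 128 126 122
   97 128]
 [128 127 127 125 132  82  51  49  53  50  52  51  99 127 114 105  99  79
   84 128]
 [124 127 136 143 128  85  50  50  46  52  48  59  76  87  86  85  82  83
   81 129]
 [133 129 146 169 139  85  53  49  48  48  45  67  84  88  85  85  82  82
  102 126]
 [127 131 140 157 160  97  48  44  49  47  71 197 141 134  96  87 104 131
  194 176]
 [129 134 162 150 149  85  45  47  46  45  53 140 136 138 142 143 129 186
  200 199]
 [158 
[... 314 characters left out ...]
 120 117
  165 168]
 [144 147 132 148 151 159 158 159 163 164 158 158 152 150 146 115 101 114
  148 151]
 [149 147  86 113 151 156 158 159 158 160 161 157 154 133  97  98 111 119
  154 150]
 [147 149  81  77 123 143 149 150 156 156 149 148 138  75  72  96  96 111
  151 149]
 [109 105  79  75  74  90 110 134 138 136 122 103  77  76  77  99  69 110
  151 150]
 [ 85  78  85  84  81  82  83  82  79  80  84  78  80  76  74 106  76 103
  139 152]
 [ 78  82  86  81  81  80  83  84  79  81  80  79  87  82  80  90  90  82
   80  80]
 [ 98  98  91  91  89  80  84  86  77  79  77  77  82  84  82  76  80  80
   75  85]
 [ 97  94  99  98  86  87  84  86  84  88  86  86  90  85  95  84  83  84
   81  78]]
```

Run:
```python
from m import *
c,T,i=cam('wrist'); Ti=np.linalg.inv(T); o=status.get_obs()
def pr(p): q=Ti@np.array([*p,1]); return (q[:2]/q[2]*c['fx']+[c['cx'],c['cy']]).round(0).tolist()
x,y=.5216,-.2649
for n,p in {'rim+x':(x+.029,y,.035),'rim+y':(x,y+.029,.035),'rim-y':(x,y-.029,.035),'rim-x':(x-.029,y,.035),'tip in+':(x+.0095,y+.0143,.019),'tip in-':(x+.0095,y-.0143,.019),'35in+':(x+.0095,y+.0143,.036),'35out+':(x+.0095,y+.0293,.036),'45in':(x+.0095,y+.0143,.046),'70in':(x+.0095,y+.0143,.07),'tip58':(x+.0095,y+.029,.019),'35_58':(x+.0095,y+.029,.036)}.items(): print(n,pr(p))
g=cv2.cvtColor(i,cv2.COLOR_BGR2GRAY); np.set_printoptions(linewidth=250)
print(o['grip_width']); print(np.arange(256,386,4)); 
for v in range(180,300,5): print(v,g[v,256:386:4])
```

```text
rim+x [321.0, 187.0]
rim+y [269.0, 238.0]
rim-y [373.0, 238.0]
rim-x [321.0, 285.0]
tip in+ [297.0, 213.0]
tip in- [345.0, 214.0]
35in+ [295.0, 222.0]
35out+ [267.0, 222.0]
45in [293.0, 228.0]
70in [289.0, 247.0]
tip58 [272.0, 213.0]
35_58 [268.0, 222.0]
0.01225936133769307
[256 260 264 268 272 276 280 284 288 292 296 300 304 308 312 316 320 324 328 332 336 340 344 348 352 356 360 364 368 372 376 380 384]
180 [ 85  87  88  89  86  86  70 100 100  98  87  84  85  86  86  88  85  86  89  88  87  90  85 101 102 100  78  86  87  84  88  82  83]
185 [ 87  81  85  85  85  88 153 176 151  95  88  85  89 105 104 140 140 141 108 110  87  86  78  95 100 155 101  87  87  86  83  85  84]
190 [ 87  87  87  85  89  94 171 166 170 118 106 110 138 168 179 190 191 186 173 169 124 109 104  95 175 169 164 128  86  85  88  88  85]
195 [ 87  92  90  85  88  90 166 166 163 131 180 190 188 174 173 174 172 173 174 169 174 180 226 105 229 233 231 107  86  88  83  86  87]
200 [ 87  85  88  84  84  87  79 104 179 185 174 174 171 171 173 173 148 135 130 157 173 171 236 237 217 218 100  87  88  86  88  86  88]
2
[... 1887 characters left out ...]
95 129 126 126 130  89  90 120  79  78  79]
275 [ 57  58  49 124  77  84  81  85  83  87  85  86  88  87  88  85  86  87  88  87  86  88  87  83  84  83  86  78  80 122  82  77  76]
280 [ 57  56  52 126  76  66  45  43  59  58  56  51 137 138 138 140 140 141 143 151 157  52  50  53  55  42  34  49  80 131  68  78  77]
285 [ 58  58  56 123  78  55  44  50  58  57  58  52  95  95  94 110 112 110  95  94  93  66  54  50  49  35  27  38  80 127  53  74  77]
290 [ 60  60  57  90  86  49  45  42  59  57  59  49  93  96  95  96  95  95  95  94  94  68  52  54  53  33  31  36  70 118  44  54  53]
295 [55 57 53 47 46 44 39 42 58 52 54 43 96 94 97 94 95 93 95 91 96 66 50 49 51 32 34 36 38 34 43 53 54]
```

The fingers have closed further, to 12 mm, with no contact, while the TCP reads z = 0.019. Both views put the visible tips roughly 20–27 mm short of the stated TCP. I'll open at this height and measure the tips against the green bench.

Request:
arm_command:
  delta_rot:
    - [0,0,0]
    - [0,0,0]
    - [0,0,0]
    - [0,0,0]
    - [0,0,0]
    - [0,0,0]
    - [0,0,0]
    - [0,0,0]
    - [0,0,0]
    - [0,0,0]
    - [0,0,0]
    - [0,0,0]
  delta_pos:
    - [0,0,0]
    - [0,0,0]
    - [0,0,0]
    - [0,0,0]
    - [0,0,0]
    - [0,0,0]
    - [0,0,0]
    - [0,0,0]
    - [0,0,0]
    - [0,0,0]
    - [0,0,0]
    - [0,0,0]
  gripper: [-1,-1,-1,-1,-1,-1,-1,-1,-1,-1,-1,-1]

```text
time: 13.95
position: [0.5217, -0.2649, 0.0192]
tool_rot: [1.0, 0.003, -0.0, 0.0]
ft_force: [-0.0, 0.2, -1.1]
grip_width: 0.083
grip_force: 0.0
```

Run:
```python
from m import *
c,T,i=cam('side'); Ti=np.linalg.inv(T); o=status.get_obs(); print(o['grip_width'],np.round(o['position'],4),np.round(o['ft_force'],1))
def pr(p,Ti=Ti,c=c): q=Ti@np.array([*p,1]); return (q[:2]/q[2]*c['fx']+[c['cx'],c['cy']]).round(1).tolist()
x,y,_=o['position']
for dy in(.0435,.0585,-.0435):
  for z in (.019,.035,.05): print(dy,z,pr((x,y+dy,z)))
cw,Tw,w=cam('wrist'); Twi=np.linalg.inv(Tw)
for dx in(.0095,0,-.0095):
  for z in(.019,.046): print('w',dx,z,pr((x+dx,y+.0435,z),Twi,cw),pr((x+dx,y-.0435,z),Twi,cw))
a=cv2.resize(i[160:250,250:350],None,fx=4,fy=4,interpolation=cv2.INTER_CUBIC)
b=cv2.resize(w[160:300,200:440],None,fx=3,fy=3,interpolation=cv2.INTER_CUBIC)[:,:]
b=cv2.resize(b,(400,233)); cv2.imwrite('pics/w7.png',np.vstack([a,b]))
```

```text
0.08454569260446146 [ 0.5217 -0.2649  0.0192] [-0.1 -0.   0.2]
0.0435 0.019 [297.2, 223.2]
0.0435 0.035 [297.2, 215.8]
0.0435 0.05 [297.3, 208.7]
0.0585 0.019 [295.6, 226.4]
0.0585 0.035 [295.7, 218.9]
0.0585 0.05 [295.7, 211.7]
-0.0435 0.019 [305.3, 206.4]
-0.0435 0.035 [305.4, 199.4]
-0.0435 0.05 [305.5, 192.8]
w 0.0095 0.019 [247.9, 212.9] [393.8, 213.7]
w 0.0095 0.046 [236.4, 227.9] [405.4, 228.9]
w 0 0.019 [248.7, 228.0] [392.9, 228.8]
w 0 0.046 [237.5, 245.2] [404.1, 246.1]
w -0.0095 0.019 [249.4, 242.7] [391.9, 243.5]
w -0.0095 0.046 [238.5, 262.0] [402.9, 262.9]
```

View pics/w7.png

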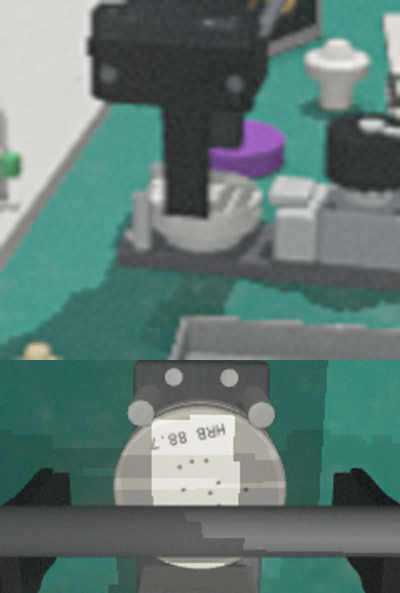

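In the side half, the near finger's lower end is at full-image (297,214), i.e. z ≈ 0.04. So the tips really end about 20–25 mm above the reported TCP. The wrist half shows the block centred between the open fingers. I'll go 21 mm lower, slowly, and close again.

Request:
arm_command:
  delta_rot:
    - [0,0,0]
    - [0,0,0]
    - [0,0,0]
    - [0,0,0]
    - [0,0,0]
    - [0,0,0]
    - [0,0,0]
  delta_pos:
    - [0,0,0.004]
    - [0,0,0.008]
    - [0,0,0.012]
    - [0,0,0.015]
    - [0,0,0.018]
    - [0,0,0.021]
    - [0,0,0.021]
  gripper: [-1,-1,-1,-1,-1,-1,-1]

```text
time: 14.63
position: [0.5212, -0.2646, -0.0026]
tool_rot: [1.0, 0.003, -0.001, -0.0]
ft_force: [-0.3, 0.2, -0.0]
grip_width: 0.0868
grip_force: 0.0
```

Request:
arm_command:
  delta_rot:
    - [0,0,0]
    - [0,0,0]
    - [0,0,0]
    - [0,0,0]
    - [0,0,0]
    - [0,0,0]
    - [0,0,0]
    - [0,0,0]
  delta_pos:
    - [0,0,0]
    - [0,0,0]
    - [0,0,0]
    - [0,0,0]
    - [0,0,0]
    - [0,0,0]
    - [0,0,0]
    - [0,0,0]
  gripper: [-0.6,-0.4,0,1,1,1,1,1]

```text
time: 15.3
position: [0.5215, -0.2646, -0.0017]
tool_rot: [1.0, 0.003, -0.0, -0.0]
ft_force: [-0.9, 1.3, 1.4]
grip_width: 0.057
grip_force: 35.0
```

Run:
```python
from m import *
rel([[.5214,-.2647,.1]],0)
c,T,i=cam('side'); g=cv2.cvtColor(i,cv2.COLOR_BGR2GRAY); print(g[204:232,288:306:2].tolist())
```

```text
t 15.3 pos [ 0.5215 -0.2646 -0.0017] yawy -89.7 q [-0.66  0.77  1.67  0.    0.71  0.9 ] F [-0.9  1.3  1.4]
shift [[-0.0001, 0.0001, -0.1017]] turn -89.7
[[141, 157, 73, 51, 52, 46, 50, 48, 147], [157, 161, 87, 45, 46, 49, 52, 52, 133], [169, 200, 116, 51, 53, 49, 51, 47, 132], [170, 216, 134, 48, 53, 52, 51, 51, 183], [160, 176, 100, 48, 54, 48, 47, 54, 189], [159, 159, 81, 48, 53, 43, 47, 48, 148], [158, 165, 82, 49, 46, 48, 47, 44, 129], [141, 164, 90, 50, 47, 50, 48, 49, 126], [132, 154, 91, 48, 56, 54, 51, 45, 134], [137, 147, 92, 44, 48, 54, 50, 55, 155], [141, 149, 93, 48, 51, 45, 45, 47, 155], [137, 149, 95, 48, 56, 48, 52, 45, 154], [134, 153, 96, 45, 52, 51, 47, 50, 157], [105, 145, 94, 49, 52, 50, 50, 55, 158], [86, 116, 84, 45, 50, 48, 50, 52, 155], [82, 83, 74, 44, 49, 46, 45, 49, 147], [83, 71, 61, 46, 59, 54, 43, 51, 146], [79, 79, 76, 94, 114, 94, 79, 73, 143], [71, 69, 81, 83, 103, 126, 133, 124, 116], [86, 90, 90, 85, 81, 92, 98, 94, 85], [83, 87, 87, 83, 79, 78, 85, 85, 80], [82, 81, 82, 83, 84, 88, 84, 83, 86], [80, 78, 83, 81, 85, 77, 79, 81, 79], [88, 82, 77, 79, 82, 77, 84, 81, 82], [94, 91, 93, 86, 85, 87, 80, 81, 82], [96, 97, 96, 81, 83, 89, 81, 87, 84], [100, 95, 95, 83, 82, 88, 84, 86, 88], [92, 97, 91, 82, 86, 90, 91, 83, 112]]
```

Request:
arm_command:
  delta_rot:
    - [0,0,0]
    - [0,0,0]
    - [0,0,0]
    - [0,0,0]
    - [0,0,0]
    - [0,0,-5]
    - [0,0,-12]
    - [0,0,-19]
    - [0,0,-26]
    - [0,0,-33]
    - [0,0,-40]
    - [0,0,-47]
  delta_pos:
    - [0,0,-0.01]
    - [0,0,-0.03]
    - [0,0,-0.06]
    - [0,0,-0.09]
    - [0,0,-0.115]
    - [0,0,-0.12]
    - [0,-0.01,-0.12]
    - [0,-0.02,-0.12]
    - [-0.01,-0.03,-0.12]
    - [-0.03,-0.04,-0.12]
    - [-0.05,-0.045,-0.12]
    - [-0.07,-0.045,-0.12]
  gripper: [1,1,1,1,1,1,1,1,1,1,1,1]

```text
time: 16.35
position: [0.4498, -0.2184, 0.118]
tool_rot: [0.914, 0.405, -0.001, -0.001]
ft_force: [-0.7, -0.0, -4.3]
grip_width: 0.0572
grip_force: 35.0
```

Run:
```python
from m import *
o=status.get_obs(); print(o['grip_width'],o['grip_force'],o['ft_force'])
rel([[.44,-.21,.118]],0)
```

```text
0.0572359802765239 34.99577343463898 [-0.67356    -0.00568404 -4.28189539]
t 16.35 pos [ 0.4498 -0.2184  0.118 ] yawy -42.2 q [-0.68  0.49  1.82 -0.    0.84  0.06] F [-0.7 -0.  -4.3]
shift [[-0.0004, -0.0129, 0.0001]] turn -42.2
```

Request:
arm_command:
  delta_rot:
    - [0,0,-7]
    - [0,0,-14]
    - [0,0,-21]
    - [0,0,-28]
    - [0,0,-35]
    - [0,0,-42]
    - [0,0,-42]
    - [0,0,-42]
  delta_pos:
    - [0,-0.003,0]
    - [0,-0.006,0]
    - [0,-0.01,0]
    - [0,-0.013,0]
    - [0,-0.013,0]
    - [0,-0.013,0]
    - [0,-0.013,0]
    - [0,-0.013,0]
  gripper: [1,1,1,1,1,1,1,1]

```text
time: 17.02
position: [0.4417, -0.2114, 0.1183]
tool_rot: [0.712, 0.702, -0.0, 0.0]
ft_force: [0.2, 0.3, -4.2]
grip_width: 0.0575
grip_force: 35.0
```

Run:
```python
from m import *
c,T,i=cam('wrist'); Ti=np.linalg.inv(T); q=Ti@np.array([.438,-.115,.009,1]); uv=(q[:2]/q[2]*c['fx']+[c['cx'],c['cy']]); print(uv)
hsv=cv2.cvtColor(i,cv2.COLOR_BGR2GRAY)
m=((hsv<62)*255).astype(np.uint8)[:220]
cs,_=cv2.findContours(m,cv2.RETR_EXTERNAL,cv2.CHAIN_APPROX_NONE)
for k in cs:
    if cv2.contourArea(k)>400:
        W=np.array([ray(c,T,u,v,.009)[:2] for u,v in cv2.convexHull(k)[:,0].astype(float)],np.float32)
        print(cv2.boundingRect(k),cv2.contourArea(k),'circ',cv2.minEnclosingCircle(W),'ell',cv2.fitEllipse(W)[:2])
rel([[.438,-.115,.118],[.438,-.115,-.010]],0)
```

```text
[315.99449339  81.55361628]
(600, 114, 40, 56) 773.5 circ ((0.7103502750396729, -0.17002466320991516), 0.026584183797240257) ell ((0.7133502960205078, -0.17256665229797363), (0.034569576382637024, 0.05350401997566223))
(288, 56, 50, 53) 1960.0 circ ((0.43492040038108826, -0.11533661931753159), 0.021574929356575012) ell ((0.43502968549728394, -0.11546479165554047), (0.042303189635276794, 0.04258981719613075))
t 17.0667 pos [ 0.4418 -0.2115  0.1182] yawy -0.9 q [-0.67  0.48  1.85 -0.    0.82 -0.66] F [ 0.5 -0.4 -3.5]
shift [[0.0964, -0.0052, 0.0002], [0.0964, -0.0052, 0.1282]] turn -0.9
```

Request:
arm_command:
  delta_rot:
    - [0,0,0]
    - [0,0,0]
    - [0,0,-0.9]
    - [0,0,-0.9]
    - [0,0,-0.9]
    - [0,0,-0.9]
    - [0,0,-0.9]
    - [0,0,-0.9]
    - [0,0,-0.9]
    - [0,0,-0.9]
    - [0,0,-0.9]
    - [0,0,-0.9]
  delta_pos:
    - [0.025,-0.002,0]
    - [0.05,-0.005,0]
    - [0.08,-0.008,0]
    - [0.096,-0.008,0.01]
    - [0.096,-0.008,0.03]
    - [0.096,-0.008,0.05]
    - [0.096,-0.008,0.07]
    - [0.096,-0.008,0.09]
    - [0.096,-0.008,0.105]
    - [0.096,-0.008,0.115]
    - [0.096,-0.008,0.12]
    - [0.096,-0.008,0.12]
  gripper: [1,1,1,1,1,1,1,1,1,1,1,1]

```text
time: 18.07
position: [0.4349, -0.1154, -0.0027]
tool_rot: [0.706, 0.708, -0.0, -0.001]
ft_force: [0.2, 0.3, -2.7]
grip_width: 0.0573
grip_force: 35.0
```

Request:
arm_command:
  delta_rot:
    - [0,0,0]
    - [0,0,0]
    - [0,0,0]
    - [0,0,0]
    - [0,0,0]
    - [0,0,0]
  delta_pos:
    - [0,0,0.002]
    - [0,0,0.004]
    - [0,0,0.006]
    - [0,0,0.008]
    - [0,0,0.009]
    - [0,0,0.009]
  gripper: [1,1,1,1,1,1]

```text
time: 18.57
position: [0.435, -0.1154, -0.0108]
tool_rot: [0.706, 0.708, 0.0, 0.0]
ft_force: [0.0, -0.4, -3.9]
grip_width: 0.0572
grip_force: 35.0
```

Run:
```python
from m import *
rel([[.435,-.1154,-.012]],0)
```

```text
t 18.5667 pos [ 0.435  -0.1154 -0.0108] yawy 0.2 q [-0.51  0.71  2.02 -0.    0.42 -0.51] F [ 0.  -0.4 -3.9]
shift [[-0.0, -0.0, 0.0012]] turn 0.2
```

Request:
arm_command:
  delta_rot:
    - [0,0,0]
    - [0,0,0]
    - [0,0,0]
  delta_pos:
    - [0,0,0.001]
    - [0,0,0.0015]
    - [0,0,0.0015]
  gripper: [1,1,1]

```text
time: 18.82
position: [0.435, -0.1154, -0.0124]
tool_rot: [0.706, 0.708, -0.0, 0.0]
ft_force: [0.2, -0.0, -3.2]
grip_width: 0.0572
grip_force: 35.0
```

Request:
arm_command:
  delta_rot:
    - [0,0,0]
    - [0,0,0]
    - [0,0,0]
  delta_pos:
    - [0,0,0.0005]
    - [0,0,0.001]
    - [0,0,0.001]
  gripper: [1,1,1]

```text
time: 19.07
position: [0.4351, -0.1154, -0.0125]
tool_rot: [0.706, 0.708, 0.0, 0.0]
ft_force: [-0.6, 0.9, 6.6]
grip_width: 0.0573
grip_force: 35.0
```

The block has touched down: the vertical force changed from −3 N to +6.6 N. I'll release slowly and rise.

Request:
arm_command:
  delta_rot:
    - [0,0,0]
    - [0,0,0]
    - [0,0,0]
    - [0,0,0]
    - [0,0,0]
    - [0,0,0]
    - [0,0,0]
    - [0,0,0]
    - [0,0,0]
    - [0,0,0]
    - [0,0,0]
    - [0,0,0]
  delta_pos:
    - [0,0,-0.0005]
    - [0,0,-0.0005]
    - [0,0,-0.0005]
    - [0,0,-0.0005]
    - [0,0,-0.0005]
    - [0,0,-0.0005]
    - [0,0,-0.001]
    - [0,0,-0.02]
    - [0,0,-0.05]
    - [0,0,-0.08]
    - [0,0,-0.11]
    - [0,0,-0.13]
  gripper: [0.3,-0.2,-0.5,-0.8,-1,-1,-1,-1,-1,-1,-1,-1]

```text
time: 20.07
position: [0.4356, -0.1156, 0.1189]
tool_rot: [0.706, 0.708, 0.0, 0.001]
ft_force: [0.7, -0.2, 0.0]
grip_width: 0.0866
grip_force: 0.0
```

Request:
arm_command:
  delta_rot:
    - [0,0,0]
    - [0,0,0]
    - [0,0,0]
    - [0,0,0]
    - [0,0,0]
  delta_pos:
    - [-0.03,0,0]
    - [-0.06,0,0]
    - [-0.09,0,-0.02]
    - [-0.1,0,-0.02]
    - [-0.1,0,-0.02]
  gripper: [-1,-1,-1,-1,-1]

```text
time: 20.48
position: [0.4366, -0.2184, 0.1374]
tool_rot: [0.707, 0.707, 0.0, 0.002]
ft_force: [0.5, 0.7, -1.1]
grip_width: 0.0869
grip_force: 0.0
```

Run:
```python
from m import *
rel([.435,-.1154,0],0)
c,T,i=cam('wrist'); Ti=np.linalg.inv(T); q=Ti@np.array([.435,-.1154,.024,1]); uv=(q[:2]/q[2]*c['fx']+[c['cx'],c['cy']]); print(uv)
meas('wrist',(int(uv[0]),int(uv[1])),.024,lambda h:(h[...,1]<45)&(h[...,2]>125),48)
```

```text
t 20.4833 pos [ 0.4366 -0.2184  0.1374] yawy 0.0 q [-0.69  0.44  1.84 -0.    0.86 -0.69] F [ 0.5  0.7 -1.1]
shift [[0.1034, -0.002, 0.1371]] turn 0.0
[319.79745258  73.56305299]
wrist (319, 73) circle 0.4324 -0.1134 r 0.0414 ell [ 0.4324 -0.1133] [0.0778 0.0828]
```

Run:
```python
from m import *
for t in (150,165,180):
    meas('wrist',(319,73),.024,lambda h:(h[...,1]<45)&(h[...,2]>t),48)
rel([.435,-.1154,0],0)
```

```text
wrist (319, 73) circle 0.4336 -0.1143 r 0.0284 ell [ 0.4336 -0.1143] [0.0565 0.0566]
wrist (319, 73) circle 0.4337 -0.1144 r 0.0283 ell [ 0.4338 -0.1144] [0.056  0.0561]Traceback (most recent call last):
  File "<stdin>", line 3, in <module>
  File "m.py", line 11, in meas
    print(n,uv,'circle',round(x,4),round(y,4),'r',round(rad,4),'ell',np.round(e[0],4),np.round(e[1],4))
                                                                              ~^^^
TypeError: 'NoneType' object is not subscriptable
```

The block lies within about 2 mm of the rest's centre. Its outline is round at the expected radius, so it is flat.

```bash
python3 -c "
from rig import robot
print(robot.hand_in())"
```

```text
the job is handed in; nothing more can be done
None
```

The job is handed in: the knob is wound to its stop, and the block lies flat on the rest, measured about 2 mm off centre and released. The first close on the block missed because the fingertips sit about 20–25 mm short of the reported TCP; the second, 21 mm lower, held.

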